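# Find the rattling carton and set it in the returns cradle

### The arm

A 7-joint arm with a two-finger parallel gripper is mounted at the origin on a cart in front of the work surface, level with it; the furniture and walls round the work are solid. World frame = base frame: x ahead of the robot, y to its left, z up, the work surface at z = 0. Lengths are in m, angles in rad, forces in N, time in s.
With the tool pointing down it reaches from about 0.425 to 0.825 m from the base axis. Payload 3.6 kg.
Tool frame: the origin (TCP) lies between the finger pads; the fingertips stand env.tips_ahead ahead of it and the grasp point (between the pads) lies 6 mm ahead of it (env.tips_ahead is the distance from the TCP to the fingertips, in m); z points along the fingers, y is the line along which they close (so a half turn about z gives the same grasp; the last joint's range is limited). The gripper opens to 93 mm and grips with 3 to 60 N. Pads are 15 mm wide; open, the fingers measure 128 mm over their backs; the gripper's body (75 mm by 188 mm) begins 65 mm behind the grasp point.
Start: joints at [1.121, 0.615, -0.013, 1.423, 0.008, 1.103, -0.04], TCP at [0.267, -0.592, 0.215] pointing down, gripper open.
Joint ranges: [-3.12, 3.12], [-0.3, 2.06], [-1.34, 1.32], [0.26, 2.42], [-1.36, 4.5], [0.01, 1.98], [-2.84, 2.84]. Speed limits (rad/s): [2.79, 2.79, 3.14, 3.14, 3.14, 3.14, 3.14].

### API

Orientations are given as a 3x3 rotation matrix whose columns are the frame's x, y, z axes.
In Python, from workcell import env gives the robot as it stands.
- The arm moves only by the shell command python3 -m jog 'ROWS' [FORCE]. ROWS is JSON, one flat list of numbers, 5 for each row, row after row: the shift along the world's x, y, z in mm, then the turn about the world's z in degrees, then the finger opening in mm, from 0 to 93. A call has 1 to 10 rows; each row is the pose to reach, as a shift and turn from the pose commanded when the call began; what a row does not reach only later rows make up. A row lasts 1/12 s, in which the tool goes at most 41.7 mm and 7.16 degrees, less where a joint would pass 70% of its speed; a pose out of reach is approached as far as the arm can. A call with a gripper value outside its range is refused whole. The fingers move at their own pace and stop on an object; FORCE is the grip in N (left out, the last holds). Time passes only in rows, so rows that repeat a pose let the fingers close. It gives the time, the measured TCP pose, the force, the opening and the grip force at its end, in the units of the state.
- env.get_obs(): the state, without advancing time (a new reading comes with each control period).
- env.camera(name): name is "scene" or "side" or "wrist"; returns the picture (420x560x3 uint8, red, green, blue); there is no depth.
- env.calibration(name): a dict with "vertical_fov" (degrees; the focal length in pixels is half the picture's height over the tangent of half this angle, whatever the lens; pixels are square), "cx", "cy" (the principal point, pixels), "R" (3x3) and "t" (3): a world point X has camera coordinates R X + t; the wrist camera has in their place "hand_eye" (4x4, takes a point from camera to tool coordinates, whose origin is the TCP and whose axes are the flange's). Camera axes: x right, y down, z forward; pixel columns grow to the right and rows downward; lengths in m; the calibration is good to about 2 mm. A picture is of the moment at which its call begins: read the wrist's pose just before it. calibration takes no time and is no camera call.
- env.job_done(): hands the job in; it is judged then, once.
Trained networks look in the newest picture that a camera, given by its name, has taken for a name from the list of things; names that differ only in an ending like _2 or _b are one class to them, and where a whole thing is asked for, a point or a joint stands for the part that bears it (a point fixed in the world has none). Each returns a list of dicts, best first, with "confidence" (0 to 1); they miss things now and then, are a little off and sometimes report something else, mostly with a low value. They report only what shows in the picture. A call takes as long as a camera call. They do not tell look-alikes from the thing itself.
- env.boxes_of(query, camera): "position" ([column, row] in pixels, amid what is visible of it).
- env.spot_point(query, camera): "position" ([column, row] in pixels: a listed point, or the origin of a listed thing).
The state is a dict: "clock": time; "joint_pos": joint angles; "joint_velocities": joint speeds; "joint_efforts": joint torques, N m; "ee_pos": TCP position; "eef_rot": TCP orientation; "contact_force": force on the tool from outside, world axes, zero at the start; "ft_torque": the same for the moment, N m; "width": finger opening in m; "finger_force": force on a finger pad.
Only numpy, scipy, OpenCV 4.12 (cv2) and the standard library are available. Lean on these libraries where they do the work, as an engineer would, in place of code of your own. Each camera call takes 0.05 s, during which the arm holds its last target. There are 200 camera calls.

### The job

One of the three identical small cartons has its piece loose inside. Lift the cartons and shake or rock them gently, one at a time, to feel which one it is; set that one right way up in the fitted pocket of the grey cradle, fully down, and leave the two sound ones standing upright on the worktop where you found them. Do not slam, drop or press the cartons hard, and leave the other things on the worktop alone.

Things in the scene. Friction and masses are not known exactly. Their poses are not given: they have to be found in the camera images.
- carton_1_center (a point): one of three identical closed card boxes, 60 mm (x) by 88 mm (y) by 45 mm high (z), 0.32 to 0.52 kg in all; this point is its centre, 22.5 mm above its underside. Starts flat on the worktop, long side roughly away from the robot. One box of the three, a different one each time, has its piece loose inside; neither look nor weight tells which
- carton_2_center (a point): one of three identical closed card boxes, 60 mm (x) by 88 mm (y) by 45 mm high (z), 0.32 to 0.52 kg in all; this point is its centre, 22.5 mm above its underside. Starts flat on the worktop, long side roughly away from the robot. The loose piece is a 33 mm, 0.15 kg steel ball that rolls up to 25 mm either side of the middle along y when the box is shaken or tilted over 5 degrees and stays where it is if brought level slowly
- carton_3_center (a point): one of three identical closed card boxes, 60 mm (x) by 88 mm (y) by 45 mm high (z), 0.32 to 0.52 kg in all; this point is its centre, 22.5 mm above its underside. Starts flat on the worktop, long side roughly away from the robot. In a sound box an equally heavy piece is held fast in the middle; the rest of the box's mass is centred too
- pocket_floor (a point): grey plastic block, 100 mm (its x) by 128 mm (its y) by 24 mm high, fixed on the worktop with a pocket 65 mm (x) by 93 mm (y), 18 mm deep, open upward, 3 mm chamfer. This point is the centre of the pocket's floor, 6 mm above the worktop. A carton fits with its long side along y, either way round, with 2.5 mm to spare on each side
- pen_cup: bystander: white cup with a blue band, 74 mm wide, 84 mm high, at the back; origin at the centre of its underside
- tape_black: bystander: small black tape roll lying flat, 67 mm wide, 20 mm high; origin at the centre of its underside
- marker_blue: bystander: white marker with a blue cap, 148 mm long, 16 mm thick, lying near the front edge; origin under its middle
There are look-alikes about, which are no part of the job. What is shaped like the part that bears carton_2_center but brown or orange is not meant.

How it is judged:
On the way:
1. the carton with the loose piece is lifted clear of the worktop and its piece has been made to run at least 10 mm off the middle (((distance between loose_ball and carton_1_center below 0.045 m and height (world z) of carton_1_center above 0.05 m and (y of loose_ball in the frame of carton_1_center above 0.01 m or y of loose_ball in the frame of carton_1_center below -0.01 m)) or (distance between loose_ball and carton_2_center below 0.045 m and height (world z) of carton_2_center above 0.05 m and (y of loose_ball in the frame of carton_2_center above 0.01 m or y of loose_ball in the frame of carton_2_center below -0.01 m)) or (distance between loose_ball and carton_3_center below 0.045 m and height (world z) of carton_3_center above 0.05 m and (y of loose_ball in the frame of carton_3_center above 0.01 m or y of loose_ball in the frame of carton_3_center below -0.01 m)))), for 0.05 s.
At the end, for the whole second after the job is handed in: The carton with the loose piece is in the pocket: within 6 mm of its centre, 4.5 mm of its floor, 0.08 rad of upright, 0.1 rad of its long side; the sound ones stand on the worktop within 0.08 rad of upright and 50 mm of their starts; all at rest (under 0.02 m/s) (linear speed of each of carton_1, carton_2, carton_3 below 0.02 m/s and ((distance between loose_ball and carton_1_center below 0.045 m and horizontal distance between carton_1_center and pocket_floor below 0.006 m and z of carton_1_center in the frame of pocket_floor below 0.027 m and angle between each of carton_1_center, carton_2_center, carton_3_center's own z axis and vertical below 0.08 rad and angle between the y axis of carton_1_center and the y axis of pocket_floor, either way round below 0.1 rad and distance of each of carton_2_center, carton_3_center from where it was at the start of the episode below 0.05 m and height (world z) of each of carton_2_center, carton_3_center below 0.027 m) or (distance between loose_ball and carton_2_center below 0.045 m and horizontal distance between carton_2_center and pocket_floor below 0.006 m and z of carton_2_center in the frame of pocket_floor below 0.027 m and angle between each of carton_2_center, carton_1_center, carton_3_center's own z axis and vertical below 0.08 rad and angle between the y axis of carton_2_center and the y axis of pocket_floor, either way round below 0.1 rad and distance of each of carton_1_center, carton_3_center from where it was at the start of the episode below 0.05 m and height (world z) of each of carton_1_center, carton_3_center below 0.027 m) or (distance between loose_ball and carton_3_center below 0.045 m and horizontal distance between carton_3_center and pocket_floor below 0.006 m and z of carton_3_center in the frame of pocket_floor below 0.027 m and angle between each of carton_3_center, carton_1_center, carton_2_center's own z axis and vertical below 0.08 rad and angle between the y axis of carton_3_center and the y axis of pocket_floor, either way round below 0.1 rad and distance of each of carton_1_center, carton_2_center from where it was at the start of the episode below 0.05 m and height (world z) of each of carton_1_center, carton_2_center below 0.027 m))); the robot touches nothing.
It fails at once if a carton is shaken, swung or dropped fast (over 0.8 m/s) (linear speed of any of carton_1, carton_2, carton_3 above 0.8 m/s).
It fails at once if a carton is pressed or knocked against the cradle or the worktop with more than 100 N (contact force between any of carton_1, carton_2, carton_3 and cradle above 100 N or contact force between any of carton_1, carton_2, carton_3 and packing_worktop above 100 N).
It fails at once if a carton is knocked against another (over 5 N) (contact force between carton_1 and carton_2 above 5 N or contact force between any of carton_1, carton_2 and carton_3 above 5 N).
It fails at once if a bystander is moved more than 30 mm (distance of any of pen_cup, tape_black, marker_blue from where it was at the start of the episode above 0.03 m).
It also fails if it takes over 72 s, if anything falls off the work surface, if the arm or the gripper's body presses on something with over 40 N, if the wrist force passes 120 N, or if a joint passes its speed limit or range.

## Working session

There is one attempt and no reset: what is moved stays moved. The work goes in short steps, Python scripts to look and compute and a shell command to move; the robot and the scene stay as the last step left them, time stands still between calls to the robot, and variables do not carry over. Pictures are saved under pics/ and viewed, at most 12 in all, crops included, and the job is handed in when it is done.

```bash
mkdir -p pics; ls
cat > h.py <<'E'
import numpy as np, cv2
from workcell import env
def K(n):
    c=env.calibration(n); f=210/np.tan(np.radians(c["vertical_fov"]/2)); return c,f
def ray(n,px,obs=None):
    c,f=K(n); d=np.array([(px[0]-c["cx"])/f,(px[1]-c["cy"])/f,1.])
    if "R" in c:
        R=np.array(c["R"]);t=np.array(c["t"]); return -R.T@t, R.T@d
    H=np.array(c["hand_eye"]);o=obs or env.get_obs();Rw=np.array(o["eef_rot"])
    return np.array(o["ee_pos"])+Rw@H[:3,3], Rw@H[:3,:3]@d
def onz(n,px,z,obs=None):
    o,d=ray(n,px,obs); return o+d*(z-o[2])/d[2]
def tri(rays):
    A=0;b=0
    for o,d in rays:
        d=d/np.linalg.norm(d);P=np.eye(3)-np.outer(d,d);A=A+P;b=b+P@o
    return np.linalg.solve(A,b)
def save(n,f): 
    im=env.camera(n); cv2.imwrite("pics/"+f,im[:,:,::-1]); return im
E
python3 - <<'E'
from h import *
np.set_printoptions(precision=3,suppress=True)
a=save("scene","a.png");b=save("side","b.png")
cv2.imwrite("pics/ab.png",cv2.resize(np.hstack([a,b])[:,:,::-1],(800,300)))
for n in("scene","side"):
    print(n,env.calibration(n))
    for q in("carton_2_center","pocket_floor","pen_cup","tape_black","marker_blue"):
        for r in env.spot_point(q,n): print(q,np.array(r["position"]),round(r["confidence"],2),onz(n,r["position"],.0225 if 'cart' in q else .006))
print(env.calibration("wrist"));print(env.get_obs(),env.tips_ahead)
E
```

```text
pics
scene {'vertical_fov': 54.38071149445232, 'cx': 272.9974216547435, 'cy': 215.3261291695166, 'R': array([[-0.447, -0.894, -0.005],
       [-0.513,  0.261, -0.818],
       [ 0.733, -0.363, -0.576]]), 't': array([0.375, 0.307, 0.502])}
carton_2_center [366.4 214.1] 0.78 [ 0.528 -0.077  0.022]
carton_2_center [399.9 252.7] 0.6 [ 0.393 -0.054  0.022]
carton_2_center [290.9 159.3] 0.57 [ 0.834 -0.053  0.022]
pocket_floor [179.7 274.3] 0.9 [0.546 0.344 0.006]
pen_cup [295.8 198.8] 0.96 [0.676 0.019 0.006]
tape_black [338.  201.8] 0.95 [ 0.619 -0.064  0.006]
marker_blue [298.  201.4] 0.62 [0.664 0.02  0.006]
marker_blue [273.2 330.9] 0.56 [0.347 0.245 0.006]
side {'vertical_fov': 52.90451419693646, 'cx': 282.38068067701147, 'cy': 206.81275677849126, 'R': array([[ 0.875, -0.483, -0.008],
       [-0.255, -0.447, -0.857],
       [ 0.411,  0.752, -0.515]]), 't': array([-0.47 ,  0.25 ,  0.548])}
carton_2_center [428.7 230.1] 0.92 [ 0.833 -0.061  0.023]
carton_2_center [219.9 306.6] 0.8 [ 0.395 -0.056  0.023]
carton_2_center [308.4 285.8] 0.59 [ 0.54  -0.083  0.023]
pocket_floor [214.1 191.4]
[... 363 characters left out ...]
3],
       [ 1.   , -0.   ,  0.001, -0.   ],
       [-0.001, -0.296,  0.955, -0.171],
       [ 0.   ,  0.   ,  0.   ,  1.   ]])}
{'clock': 0.6, 'joint_pos': array([ 1.12 ,  0.615, -0.013,  1.423,  0.008,  1.103, -0.04 ]), 'joint_velocities': array([ 0.002, -0.   ,  0.002,  0.   , -0.001, -0.   , -0.   ]), 'joint_efforts': array([ -0.   , -45.855,   0.209, -16.595,  -0.061,   0.013,   0.   ]), 'ee_pos': array([ 0.267, -0.592,  0.215]), 'eef_rot': array([[ 0.911,  0.411,  0.   ],
       [ 0.411, -0.911,  0.   ],
       [ 0.   , -0.   , -1.   ]]), 'contact_force': array([-0.668,  0.048,  0.247]), 'ft_torque': array([0.02 , 0.026, 0.026]), 'finger_force': 0.0, 'width': 0.09298698688356348} 0.025
```

View pics/a.png

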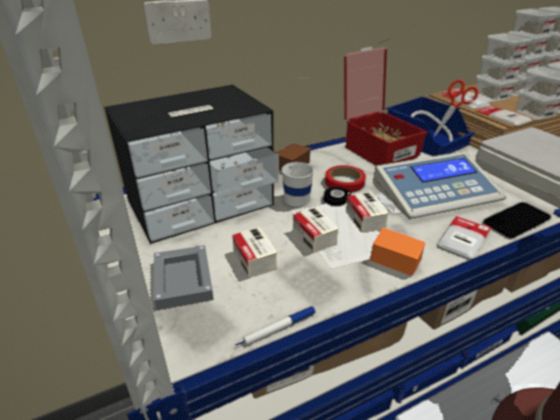

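View pics/b.png

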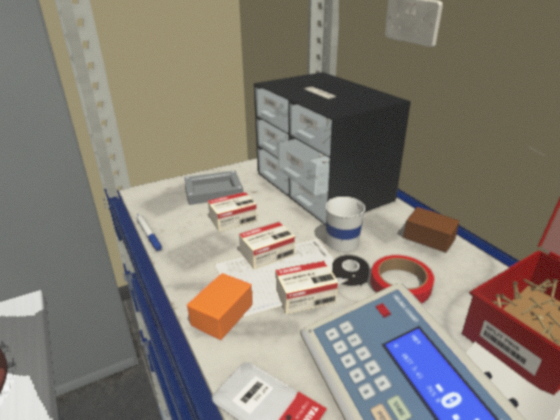

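The scene view shows three white/red cartons at (255,251), (315,229) and (367,211), and the grey cradle at (182,275). The side view shows the same cartons at (233,211), (267,244) and (308,286), with the cradle at (213,187). The orange block (398,251 / 220,306) and the brown block (293,157 / 430,229) are the look-alikes, since they have the wrong colour, so I'll leave them alone.

```bash
python3 - <<'E'
from h import *
np.set_printoptions(precision=3,suppress=True)
for a,b in (((255,251),(233,211)),((315,229),(267,244)),((367,211),(308,286)),((182,277),(213,188))):
    print(tri([ray("scene",a),ray("side",b)]),onz("scene",a,.0225),onz("side",b,.0225))
E
python3 -m jog '[30,40,25,6,93, 60,80,50,12,93, 90,120,75,18,93, 120,160,100,24,93, 140,200,110,24,93, 160,240,120,24,93, 180,280,130,24,93, 200,320,130,24,93, 200,360,130,24,93, 200,390,130,24,93]' 30
```

```text
[0.525 0.196 0.023] [0.525 0.196 0.022] [0.525 0.196 0.023]
[0.533 0.053 0.023] [0.533 0.053 0.022] [0.534 0.054 0.023]
[ 0.538 -0.085  0.023] [ 0.538 -0.085  0.022] [ 0.539 -0.083  0.023]
[0.534 0.342 0.007] [0.519 0.345 0.022] [0.525 0.315 0.023]
clock: 1.43
ee_pos: [0.4578, -0.2516, 0.342]
eef_rot: [[0.665, 0.747, 0.002], [0.747, -0.665, -0.001], [0.001, 0.002, -1.0]]
contact_force: [0.2, 0.7, -0.3]
width: 0.093
finger_force: 0.0
```

```bash
python3 -m jog '[15,35,0,-6,93, 30,70,0,-12,93, 45,105,0,-18,93, 60,140,0,-24,93, 75,175,0,-30,93, 90,210,0,-36,93, 105,245,0,-42,93, 120,280,0,-48,93, 130,320,0,-48,93, 130,320,0,-48,93]'
python3 -m jog '[0,0,0,0,93,0,0,0,0,93,0,0,0,0,93]'
python3 - <<'E'
from h import *
np.set_printoptions(precision=3,suppress=True)
o=env.get_obs();im=save("wrist","c.png");print(o["ee_pos"],o["eef_rot"])
for q in("carton_2_center","pocket_floor"):
    for r in env.spot_point(q,"wrist"): print(q,np.array(r["position"]),round(r["confidence"],2),onz("wrist",r["position"],.0225 if 'cart' in q else .006,o))
E
```

```text
clock: 2.27
ee_pos: [0.5866, 0.0788, 0.3405]
eef_rot: [[1.0, 0.021, -0.001], [0.021, -1.0, 0.009], [-0.0, -0.009, -1.0]]
contact_force: [-0.2, 1.4, -1.1]
width: 0.0931
finger_force: 0.0
clock: 2.52
ee_pos: [0.5864, 0.0643, 0.3414]
eef_rot: [[1.0, 0.002, 0.0], [0.002, -1.0, -0.001], [0.0, 0.001, -1.0]]
contact_force: [-0.6, -0.4, -0.3]
width: 0.0932
finger_force: 0.0
[0.586 0.064 0.341] [[ 1.     0.002  0.   ]
 [ 0.002 -1.    -0.001]
 [ 0.     0.001 -1.   ]]
carton_2_center [382.3 200.5] 0.94 [ 0.532 -0.08   0.023]
carton_2_center [353.7 289.2] 0.75 [ 0.399 -0.05   0.023]
pocket_floor [ 79.1 198.6] 0.6 [0.53  0.336 0.006]
```

View pics/c.png

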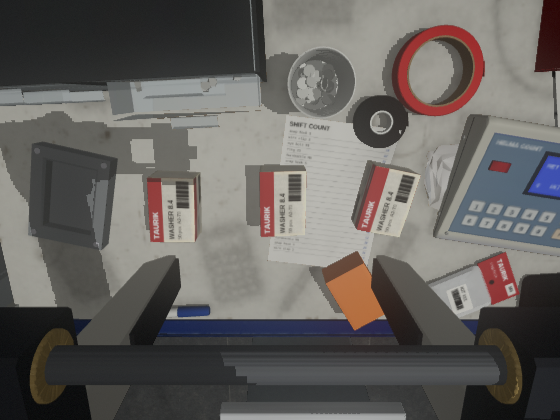

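The wrist view shows the white/red TAURIK cartons at (173,208), (284,201) and (388,199), and the grey cradle at (73,195). The orange block (354,291) is a look-alike. The crop is to confirm this and read the corners.

Run:
```python
from h import *
im=cv2.imread("pics/c.png")
a=cv2.resize(im[155:255,140:425],None,fx=2.8,fy=2.8,interpolation=2)
b=cv2.resize(im[135:255,20:130],None,fx=2.4,fy=2.4,interpolation=2)
o=np.zeros((600,800,3),np.uint8);o[:280,:798]=a;o[300:588,:264]=b
cv2.imwrite("pics/d.png",o)
```

```text
(no output)
```

View pics/d.png

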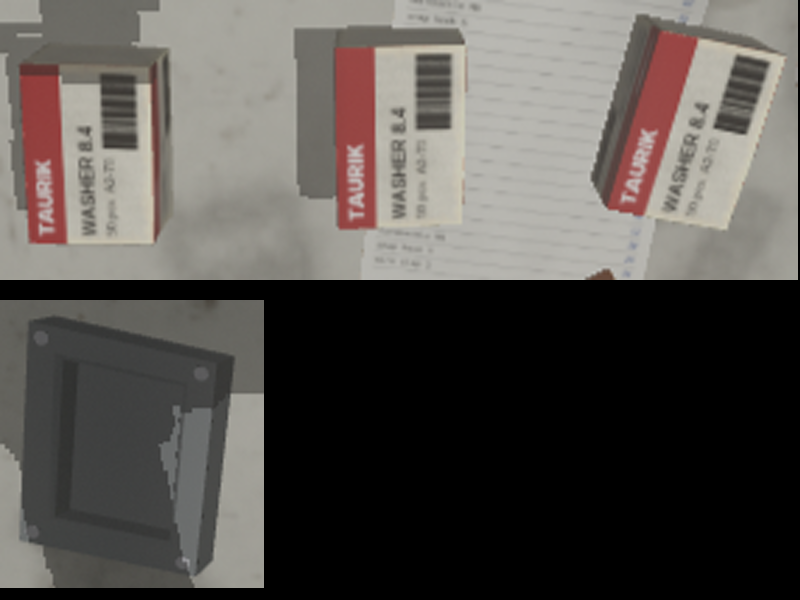

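Run:
```python
from h import *
np.set_printoptions(precision=4,suppress=True)
o=env.get_obs()
def quad(P,z,s,off,n):
    W=np.array([onz("wrist",np.array(p)/s+off,z,o) for p in P]); c=W.mean(0)
    l=(W[0]+W[1]-W[2]-W[3])/2; w=(W[1]+W[2]-W[0]-W[3])/2   # far-near , right-left
    print(n,c,"len",np.linalg.norm(l),"wid",np.linalg.norm(w),"yaw deg of long",np.degrees(np.arctan2(l[1],l[0])),np.degrees(np.arctan2(w[1],w[0]))+90)
of=np.array([140,155])
quad([(20,65),(152,66),(155,243),(29,243)],.045,2.8,of,"A")
quad([(336,45),(464,44),(463,222),(337,229)],.045,2.8,of,"B")
quad([(658,22),(785,52),(727,229),(607,209)],.045,2.8,of,"C")
quad([(40,338),(201,373),(183,562),(32,531)],.024,2.4,np.array([20,135-125]),"P")
```

```text
A [0.5242 0.1981 0.045 ] len 0.08588292890708135 wid 0.059498137668919315 yaw deg of long -2.6638041272071105 -0.1289480190300054
B [0.5337 0.0546 0.045 ] len 0.08656033402719118 wid 0.05838637669622199 yaw deg of long 0.4389110525719861 2.0483315302655285
C [ 0.5372 -0.0802  0.045 ] len 0.08844854662855807 wid 0.05893224800453215 yaw deg of long -11.246772322961261 -11.460308086281657
P [0.5338 0.3422 0.024 ] len 0.11311635460590895 wid 0.08582834982863013 yaw deg of long -12.722591556530881 -12.709145617125415
```

```bash
python3 -m jog '[-10,-2,-40,1,82, -20,-5,-80,1,82, -35,-8,-120,1,82, -50,-10,-160,1,82, -53,-10,-200,1,82, -53,-10,-240,1,82, -53,-10,-270,1,82, -53,-10,-285,1,82, -53,-10,-290,1,82, -53,-10,-295,1,82]' 30
python3 -m jog '[0,0,0,0,82, 0,0,0,0,82, 0,0,0,0,40, 0,0,0,0,40,0,0,0,0,40,0,0,0,0,40,0,0,0,0,40,0,0,0,0,40]' 30
```

```text
clock: 3.5
ee_pos: [0.5337, 0.0557, 0.046]
eef_rot: [[1.0, 0.021, 0.0], [0.021, -1.0, -0.0], [0.0, 0.0, -1.0]]
contact_force: [0.0, -0.3, 0.2]
width: 0.082
finger_force: 0.0
clock: 4.17
ee_pos: [0.5335, 0.0565, 0.0464]
eef_rot: [[1.0, 0.022, 0.0], [0.022, -1.0, 0.0], [0.0, -0.0, -1.0]]
contact_force: [0.1, 0.2, -0.8]
width: 0.0467
finger_force: 0.0
```

Run:
```python
from h import *
w=save("wrist","e1.png");s=save("scene","e2.png");print(env.get_obs()["width"])
cv2.imwrite("pics/e.png",cv2.resize(np.hstack([w,s])[:,:,::-1],(800,300)))
```

```text
0.04121208573956255
```

View pics/e.png

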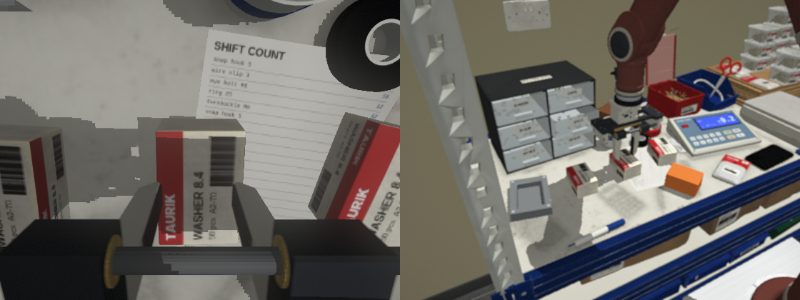

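Run:
```python
from h import *
s=cv2.imread("pics/e2.png");w=cv2.imread("pics/e1.png")
b=save("side","e3.png")[:,:,::-1]
a=cv2.resize(s[150:290,230:420],(400,295),interpolation=2)
b=cv2.resize(b[150:290,180:370],(400,295),interpolation=2)
cv2.imwrite("pics/f.png",np.hstack([a,b]))
c,f=K("wrist");H=np.linalg.inv(np.array(c["hand_eye"]))
for p in([0,0,0,1],[0,.02,.025,1],[0,-.02,.025,1],[0,0,.006,1]):
    q=H@p;print(f*q[0]/q[2]+c["cx"],f*q[1]/q[2]+c["cy"])
print(env.get_obs()["width"])
```

```text
275.831377751476 268.58865679353477
311.4645100467821 248.8222215832678
239.99068689931812 248.84021468915793
275.80547744860786 263.4020736948868
0.04065519947037802
```

View pics/f.png

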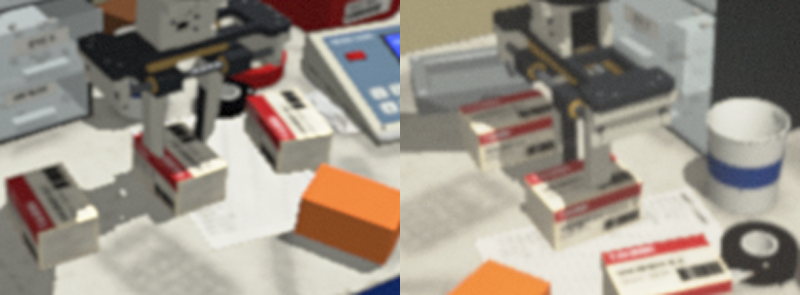

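Run:
```python
from h import *
for z in(.045,.03,.02,.01):
    a=onz("wrist",(217,182),z);b=onz("wrist",(343,180),z);print(z,a,b,np.linalg.norm(a-b))
print(env.get_obs()["contact_force"],env.get_obs()["ee_pos"],env.get_obs()["width"])
```

```text
0.045 [0.57647705 0.08493432 0.045     ] [0.57874651 0.0263769  0.045     ] 0.058601382087466916
0.03 [0.57299378 0.08720918 0.03      ] [0.5754611  0.02354664 0.03      ] 0.06371033643025446
0.02 [0.5706716  0.08872575 0.02      ] [0.57327083 0.02165979 0.02      ] 0.06711630599211285
0.01 [0.56834942 0.09024232 0.01      ] [0.57108055 0.01977295 0.01      ] 0.07052227555397123
[0.35356028 0.45628928 0.54311651] [0.53341213 0.0565616  0.04623497] 0.04065519947037802
```

Run:
```python
from h import *
s=cv2.imread("pics/e2.png");w=cv2.imread("pics/e1.png");b=cv2.imread("pics/e3.png")
f=lambda im,x,y:cv2.resize(im[y:y+75,x:x+66],(266,300),interpolation=2)
o=np.zeros((600,800,3),np.uint8);o[:300,:266]=f(s,285,190);o[:300,266:532]=f(b,235,200)
o[300:,:]=cv2.resize(w[200:380,60:540],(800,300),interpolation=2)
cv2.imwrite("pics/g.png",o)
```

```text
(no output)
```

View pics/g.png

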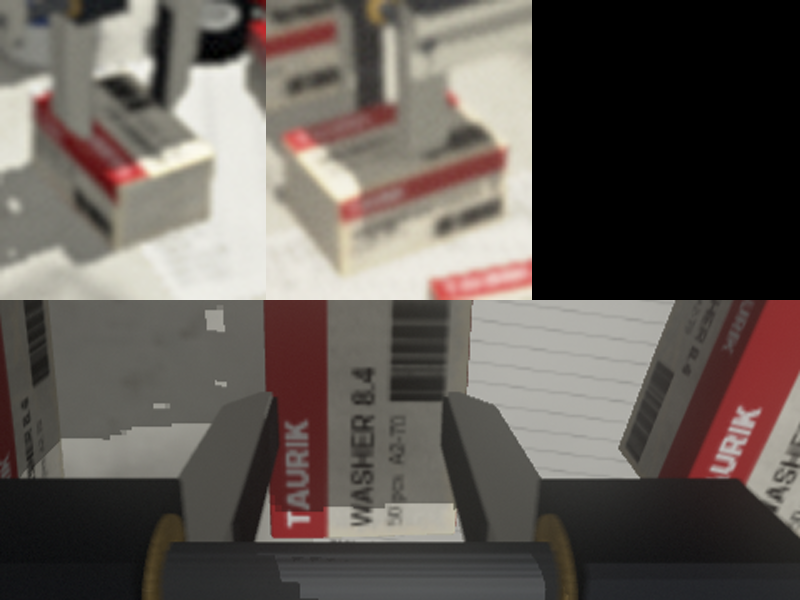

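```bash
python3 -m jog '[0,-1,5,0,82,0,-1,5,0,82,0,-1,5,0,82,0,-1,5,0,82,0,-1,5,0,82,0,-1,5,0,82,0,-1,5,0,82,0,-1,-10,0,82,0,-1,-20,0,82,0,-1,-26,0,82]'
python3 -m jog '[0,0,0,0,50, 0,0,0,0,50,0,0,0,0,50,0,0,0,0,50,0,0,0,0,50,0,0,0,0,50]' 25
```

```text
clock: 5.15
ee_pos: [0.5326, 0.0554, 0.019]
eef_rot: [[1.0, 0.022, -0.002], [0.022, -1.0, -0.0], [-0.002, 0.0, -1.0]]
contact_force: [-0.6, -0.7, 0.0]
width: 0.082
finger_force: 0.0
clock: 5.65
ee_pos: [0.5338, 0.0552, 0.0207]
eef_rot: [[1.0, 0.022, 0.001], [0.022, -1.0, -0.0], [0.001, 0.0, -1.0]]
contact_force: [-0.1, -0.5, 1.1]
width: 0.06
finger_force: 25.0
```

The fingertips sat about 25 mm higher than stated, so they had closed above the carton. It is now gripped at 60 mm with 25 N, so I'll lift it.

```bash
cat > ft.py <<'E'
from h import *
T=[];F=[]
for i in range(10):
    env.camera("side");o=env.get_obs();T.append(o["ft_torque"]);F.append(o["contact_force"])
T=np.array(T);print("T",T.mean(0).round(4),"sd",T.std(0).round(4),"F",np.mean(F,0).round(2),o["ee_pos"].round(4),o["width"].round(4),round(o["clock"],2))
E
python3 -m jog '[0,0,8,0,50, 0,0,24,0,50, 0,0,44,0,50, 0,0,60,0,50,0,0,68,0,50,0,0,70,0,50,0,0,70,0,50,0,0,70,0,50]'; python3 ft.py
python3 -m jog '[-30,0,0,0,50,-54,0,0,0,50,-73,0,0,0,50,-87,0,0,0,50,-96,0,0,0,50,-100,0,0,0,50,-100,0,0,0,50,-100,0,0,0,50,-100,0,0,0,50]'; python3 ft.py
python3 -m jog '[30,0,0,0,50,54,0,0,0,50,73,0,0,0,50,87,0,0,0,50,96,0,0,0,50,100,0,0,0,50,100,0,0,0,50,100,0,0,0,50,100,0,0,0,50]'; python3 ft.py
```

```text
clock: 6.32
ee_pos: [0.5324, 0.0554, 0.0894]
eef_rot: [[1.0, 0.022, -0.002], [0.022, -1.0, -0.0], [-0.002, 0.0, -1.0]]
contact_force: [0.4, 0.2, -5.2]
width: 0.0602
finger_force: 25.0
clock: 7.57
ee_pos: [0.4351, 0.0557, 0.0904]
eef_rot: [[1.0, 0.022, 0.002], [0.022, -1.0, 0.0], [0.002, -0.0, -1.0]]
contact_force: [-0.1, 0.9, -4.1]
width: 0.0601
finger_force: 25.0
clock: 8.82
ee_pos: [0.5319, 0.0556, 0.09]
eef_rot: [[1.0, 0.023, -0.002], [0.023, -1.0, -0.0], [-0.002, 0.0, -1.0]]
contact_force: [0.2, -0.0, -4.5]
width: 0.0602
finger_force: 25.0Traceback (most recent call last):
  File "ft.py", line 5, in <module>
    T=np.array(T);print("T",T.mean(0).round(4),"sd",T.std(0).round(4),"F",np.mean(F,0).round(2),o["ee_pos"].round(4),o["width"].round(4),round(o["clock"],2))
                                                                                                                     ^^^^^^^^^^^^^^^^
AttributeError: 'float' object has no attribute 'round'
Traceback (most recent call last):
  File "ft.py", line 5, in <module>
    T=np.array(T);print("T",T.mean(0).round(4),"sd",T.std(0).round(4),"F",np.mean(F,0).round(2),o["ee_pos"].round(4),o["width"].round(4),round(o["clock"],2))
                                                                                                                     ^^^^^^^^^^^^^^^^
AttributeError: 'float' object has no attribute 'round'
Traceback (most recent call last):
  File "ft.py", line 5, in <module>
    T=np.array(T);print("T",T.mean(0).round(4),"sd",T.std(0).round(4),"F",np.mean(F,0).round(2),o["ee_pos"].round(4),o["width"].round(4),round(o["clock"],2))
                                                                                                                     ^^^^^^^^^^^^^^^^
AttributeError: 'float' object has no attribute 'round'
```

```bash
sed -i 's/o\["width"\].round(4)/round(o["width"],4)/; s/range(10)/range(8)/' ft.py; python3 ft.py
python3 -m jog '[-30,0,0,0,50,-54,0,0,0,50,-73,0,0,0,50,-87,0,0,0,50,-96,0,0,0,50,-100,0,0,0,50,-100,0,0,0,50,-100,0,0,0,50,-100,0,0,0,50]'|grep width; python3 ft.py
python3 -m jog '[30,0,0,0,50,54,0,0,0,50,73,0,0,0,50,87,0,0,0,50,96,0,0,0,50,100,0,0,0,50,100,0,0,0,50,100,0,0,0,50,100,0,0,0,50]' |grep width; python3 ft.py
```

```text
T [0.0289 0.0048 0.0143] sd [0.0385 0.0304 0.0379] F [ 0.08  0.23 -4.42] [0.5335 0.0555 0.0902] 0.0601 9.72
width: 0.0598
T [ 0.0307  0.031  -0.0081] sd [0.0205 0.0214 0.0194] F [-0.13  0.35 -4.63] [0.4335 0.0555 0.0902] 0.0601 10.87
width: 0.0599
T [ 0.0269  0.0024 -0.0029] sd [0.0304 0.0396 0.0276] F [-0.19 -0.04 -4.38] [0.5334 0.0555 0.0903] 0.0606 12.02
```

```bash
sed -i 's/range(8)/range(14)/' ft.py
python3 -m jog '[0,0,-20,0,50,0,0,-40,0,50,0,0,-55,0,50,0,0,-63,0,50,0,0,-67,0,50,0,0,-69,0,50,0,0,-69,0,50,0,0,-69,0,84,0,0,-69,0,84,0,0,-69,0,84]'
python3 -m jog '[0,0,0,0,84,0,0,0,0,84,0,0,25,0,84,0,0,65,0,84,0,-40,65,-6,84,0,-80,65,-12,84,2,-115,65,-12,84,4,-136,65,-12,84,4,-136,65,-12,84,4,-136,65,-12,84]'
python3 - <<'E'
from h import *
o=env.get_obs();save("wrist","k.png");print(o["ee_pos"],o["eef_rot"][0][:2])
E
```

```text
clock: 12.85
ee_pos: [0.5348, 0.0557, 0.0226]
eef_rot: [[1.0, 0.022, 0.003], [0.022, -1.0, 0.001], [0.003, -0.0, -1.0]]
contact_force: [0.2, 0.3, 0.3]
width: 0.0755
finger_force: 0.0
clock: 13.68
ee_pos: [0.5374, -0.0818, 0.0864]
eef_rot: [[0.982, -0.189, 0.0], [-0.189, -0.982, -0.0], [0.0, 0.0, -1.0]]
contact_force: [-0.0, 0.2, -0.1]
width: 0.0841
finger_force: 0.0
[ 0.5374093  -0.08183165  0.08641545] [ 0.98194921 -0.18914435]
```

View pics/k.png

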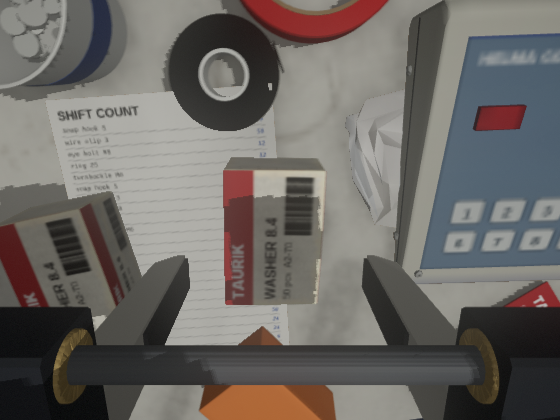

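Carton C is centred between the fingers, at about (273,238). I'll descend, grip, lift and shake it.

```bash
python3 -m jog '[0,0,-30,0,84,0,0,-55,0,84,0,0,-65,0,84,0,0,-65,0,84,0,0,-65,0,50,0,0,-65,0,50,0,0,-65,0,50,0,0,-65,0,50,0,0,-65,0,50,0,0,-65,0,50]' 25
python3 -m jog '[0,0,8,0,50, 0,0,24,0,50, 0,0,44,0,50, 0,0,60,0,50,0,0,68,0,50,0,0,70,0,50]' | grep width
python3 -m jog '[-30,6,0,0,50,-53,10,0,0,50,-72,14,0,0,50,-85,17,0,0,50,-94,18,0,0,50,-98,19,0,0,50,-98,19,0,0,50,-98,19,0,0,50,-98,19,0,0,50]'|grep width; python3 ft.py
python3 -m jog '[30,-6,0,0,50,53,-10,0,0,50,72,-14,0,0,50,85,-17,0,0,50,94,-18,0,0,50,98,-19,0,0,50,98,-19,0,0,50,98,-19,0,0,50,98,-19,0,0,50]'|grep width; python3 ft.py
```

```text
clock: 14.57
ee_pos: [0.5383, -0.0806, 0.0224]
eef_rot: [[0.982, -0.186, 0.002], [-0.186, -0.982, -0.0], [0.002, -0.0, -1.0]]
contact_force: [-0.6, 0.6, 5.7]
width: 0.06
finger_force: 24.9
width: 0.06
width: 0.0601
T [ 0.0562  0.014  -0.0141] sd [0.0307 0.0319 0.0265] F [-0.01 -0.09 -4.07] [ 0.4394 -0.0615  0.0913] 0.0598 16.52
width: 0.0602
T [ 0.0421  0.0086 -0.0012] sd [0.0342 0.026  0.027 ] F [ 0.06 -0.05 -3.84] [ 0.5374 -0.0805  0.0912] 0.0598 17.97
```

```bash
python3 -m jog '[0,0,-20,0,50,0,0,-40,0,50,0,0,-55,0,50,0,0,-63,0,50,0,0,-67,0,50,0,0,-69,0,50,0,0,-69,0,50,0,0,-69,0,84,0,0,-69,0,84,0,0,-69,0,84]'
python3 -m jog '[0,0,0,0,84,0,0,0,0,84,0,0,30,0,84,0,0,70,0,84,-2,40,80,4,84,-4,80,80,8,84,-6,120,80,10,84,-8,160,80,10,84,-10,200,80,10,84,-13,240,80,10,84]' | grep ee
python3 -m jog '[0,39,0,0,84,0,39,0,0,84,0,39,0,0,84,0,39,0,0,84]'
python3 - <<'E'
from h import *
o=env.get_obs();save("wrist","l.png");print(o["ee_pos"],o["eef_rot"][0][:2])
E
```

```text
clock: 18.8
ee_pos: [0.5388, -0.0806, 0.0234]
eef_rot: [[0.983, -0.186, 0.003], [-0.186, -0.983, -0.0], [0.003, -0.0, -1.0]]
contact_force: [-0.4, 0.5, 0.0]
width: 0.0758
finger_force: 0.0
ee_pos: [0.5244, 0.1613, 0.1027]
eef_rot: [[1.0, -0.013, 0.001], [-0.013, -1.0, 0.0], [0.001, -0.0, -1.0]]
clock: 19.97
ee_pos: [0.5244, 0.1978, 0.1022]
eef_rot: [[1.0, -0.012, -0.0], [-0.012, -1.0, -0.001], [-0.0, 0.001, -1.0]]
contact_force: [0.7, -0.7, -0.4]
width: 0.0844
finger_force: 0.0
[0.52442153 0.19780407 0.10218423] [ 0.99992223 -0.01247133]
```

View pics/l.png

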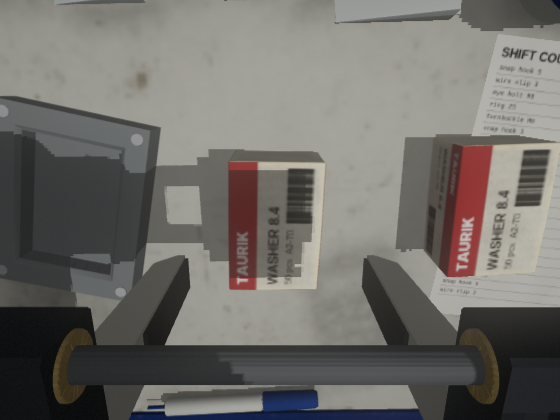

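Carton A at about (275,222) is centred and square to the fingers. I'll give it the same test.

```bash
python3 -m jog '[0,0,-35,0,84,0,0,-65,0,84,0,0,-80,0,84,0,0,-80,0,84,0,0,-80,0,50,0,0,-80,0,50,0,0,-80,0,50,0,0,-80,0,50,0,0,-80,0,50,0,0,-80,0,50]' 25
python3 -m jog '[0,0,8,0,50, 0,0,24,0,50, 0,0,44,0,50, 0,0,60,0,50,0,0,68,0,50,0,0,70,0,50]' | grep width
python3 -m jog '[-30,0,0,0,50,-54,0,0,0,50,-73,0,0,0,50,-87,0,0,0,50,-96,0,0,0,50,-100,0,0,0,50,-100,0,0,0,50,-100,0,0,0,50,-100,0,0,0,50]'|grep width; python3 ft.py
python3 -m jog '[30,0,0,0,50,54,0,0,0,50,73,0,0,0,50,87,0,0,0,50,96,0,0,0,50,100,0,0,0,50,100,0,0,0,50,100,0,0,0,50,100,0,0,0,50]' |grep width; python3 ft.py
```

```text
clock: 20.85
ee_pos: [0.5255, 0.1985, 0.0236]
eef_rot: [[1.0, -0.013, 0.002], [-0.013, -1.0, 0.001], [0.002, -0.001, -1.0]]
contact_force: [-0.8, -0.1, 6.4]
width: 0.0602
finger_force: 24.9
width: 0.0604
width: 0.0602
T [ 0.0341 -0.013  -0.0026] sd [0.0332 0.0234 0.0224] F [-0.1   0.07 -4.14] [0.4245 0.1985 0.0923] 0.0601 22.8
width: 0.0598
T [ 0.034   0.041  -0.0012] sd [0.0175 0.0344 0.0231] F [-0.06  0.16 -4.14] [0.5245 0.1985 0.0922] 0.0599 24.25
```

Carton A shows a change of −0.054 N m, against 0.005 for C and 0.027 for B. I'll repeat on A with a profile that pins the ball at one end before easing off.

```bash
sed -i 's/range(14)/range(12)/' ft.py
python3 -m jog '[-3,0,0,0,50,-11,0,0,0,50,-24,0,0,0,50,-42,0,0,0,50,-65,0,0,0,50,-93,0,0,0,50,-107,0,0,0,50,-107,0,0,0,50,-93,0,0,0,50,-65,0,0,0,50]'|grep width
python3 -m jog '[23,0,0,0,50,41,0,0,0,50,54,0,0,0,50,62,0,0,0,50,65,0,0,0,50,65,0,0,0,50,65,0,0,0,50,65,0,0,0,50]'|grep width; python3 ft.py
python3 -m jog '[-3,0,0,0,50,-11,0,0,0,50,-24,0,0,0,50,-42,0,0,0,50,-60,0,0,0,50,-78,0,0,0,50,-92,0,0,0,50,-101,0,0,0,50,-106,0,0,0,50,-107,0,0,0,50]'|grep width
python3 -m jog '[3,0,0,0,50,11,0,0,0,50,24,0,0,0,50,42,0,0,0,50,65,0,0,0,50,93,0,0,0,50,107,0,0,0,50,107,0,0,0,50,93,0,0,0,50,65,0,0,0,50]'|grep width
python3 -m jog '[-23,0,0,0,50,-41,0,0,0,50,-54,0,0,0,50,-62,0,0,0,50,-65,0,0,0,50,-65,0,0,0,50,-65,0,0,0,50,-65,0,0,0,50]'|grep width; python3 ft.py
```

```text
width: 0.0601
width: 0.0602
T [ 0.0307  0.0393 -0.0034] sd [0.0177 0.0353 0.0262] F [ 0.15  0.2  -4.01] [0.5245 0.1985 0.0923] 0.0598 26.35
width: 0.0601
width: 0.06
width: 0.0599
T [ 0.0061 -0.0464 -0.0083] sd [0.0302 0.0327 0.023 ] F [ 0.1   0.04 -4.2 ] [0.4175 0.1985 0.0923] 0.0602 29.28
```

Carton A swings from +0.039 to −0.046 N m, which is the ±25 mm ball (±0.037). So A is the loose one. Next I'll take a closer look at the pocket with the carton held.

```bash
python3 -m jog '[5,15,15,-2,50,10,35,35,-6,50,15,60,55,-10,50,18,80,70,-12,50,20,92,78,-12,50,20,98,80,-12,50,20,100,80,-12,50,20,100,80,-12,50,20,100,80,-12,50,20,100,80,-12,50]'
python3 - <<'E'
from h import *
o=env.get_obs();save("wrist","m.png");print(o["ee_pos"],o["eef_rot"])
print([(r["position"],r["confidence"],onz("wrist",r["position"],.006,o)) for r in env.spot_point("pocket_floor","wrist")])
E
```

```text
clock: 30.12
ee_pos: [0.437, 0.2965, 0.1712]
eef_rot: [[0.975, -0.222, -0.002], [-0.222, -0.975, -0.002], [-0.001, 0.003, -1.0]]
contact_force: [-0.4, 0.0, -4.7]
width: 0.0602
finger_force: 24.9
[0.43698204 0.29654073 0.17122552] [[ 0.97507241 -0.22187741 -0.00205038]
 [-0.22188209 -0.97507047 -0.00243174]
 [-0.00145972  0.00282606 -0.99999494]]
[([198.8, 88.9], 0.89, array([0.53560145, 0.34010696, 0.006     ]))]
```

View pics/m.png

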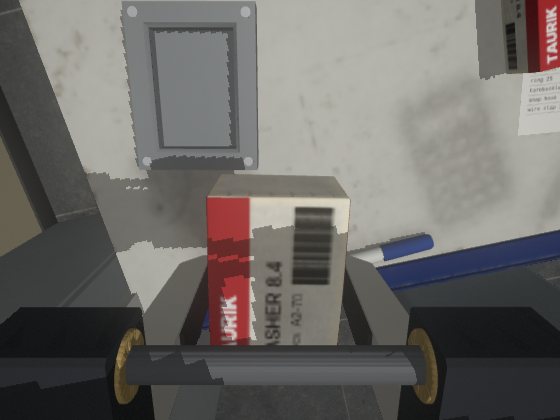

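The cradle fills (132..255, 0..168) with its screws at (132,12), (246,12), (248,161) and (147,161). The held carton's far top edge runs from (208,197) to (348,197).

Run:
```python
from h import *
np.set_printoptions(precision=4,suppress=True)
o=env.get_obs()
W=np.array([onz("wrist",p,.024,o) for p in((132,12),(246,12),(248,161),(147,161))]);c=W.mean(0)
l=W[0]+W[1]-W[2]-W[3];w=W[1]+W[2]-W[0]-W[3]
print("pocket",c,np.linalg.norm(l)/2,np.linalg.norm(w)/2,np.degrees(np.arctan2(l[1],l[0])),np.degrees(np.arctan2(w[1],w[0]))+90)
P=[onz("wrist",p,.006,o) for p in((163,32),(232,29),(232,145),(163,149))];print("floor",np.mean(P,0),P)
R=np.array(o["eef_rot"])
zt=o["ee_pos"][2]+.0225
for p in((208,197),(348,197)): print("carton edge in tool",R.T@(onz("wrist",p,zt,o)-o["ee_pos"]))
# same for A before grasp, from l.png, pose then
o2={"ee_pos":np.array([.52442,.1978,.10218]),"eef_rot":np.array([[1,-.0125,0],[-.0125,-1,0],[0,0,-1.]])}
R2=o2["eef_rot"]
for p in((229,162),(323,162),(317,289),(230,289)): print("A",R2.T@(onz("wrist",p,.045,o2)-o2["ee_pos"]))
for p in((137,140),(120,293)): print("screw",onz("wrist",p,.024,o2))
print(W)
```

```text
pocket [0.5348 0.3423 0.024 ] 0.11356185959155657 0.08587775457714272 -13.040342353217474 -12.783793967389698
floor [0.5345 0.3427 0.006 ] [array([0.5848, 0.3571, 0.006 ]), array([0.5746, 0.3019, 0.006 ]), array([0.4842, 0.3257, 0.006 ]), array([0.4944, 0.3861, 0.006 ])]
carton edge in tool [ 0.0429 -0.0277 -0.0226]
carton edge in tool [ 0.0428  0.0292 -0.0225]
A [ 0.0433 -0.0284  0.0572]
A [0.0433 0.0287 0.0572]
A [-0.043   0.0279  0.0572]
A [-0.0429 -0.0308  0.0572]
screw [0.5796 0.2875 0.024 ]
screw [0.4681 0.3135 0.024 ]
[[0.5997 0.3715 0.024 ]
 [0.5806 0.2874 0.024 ]
 [0.47   0.3134 0.024 ]
 [0.489  0.3967 0.024 ]]
```

```bash
python3 -m jog '[10,5,-5,0,50,30,14,-15,0,50,55,26,-30,0,50,75,36,-45,0,50,88,41,-60,0,50,95,43,-75,0,50,97,44,-85,0,50,97,44,-90,0,50,97,44,-90,0,50,97,44,-90,0,50]' |grep ee
python3 -m jog '[0,0,0,0,50,0,0,0,0,50,0,0,0,0,50]'
python3 - <<'E'
from h import *
P=[];
for i in range(4): env.camera("side");o=env.get_obs();P.append(o["ee_pos"])
print(np.mean(P,0),np.degrees(np.arctan2(o["eef_rot"][1][0],o["eef_rot"][0][0])))
print("to go mm",(np.array([.5347,.3424,.029])-np.mean(P,0))*1000)
E
```

```text
ee_pos: [0.534, 0.3425, 0.0823]
eef_rot: [[0.976, -0.22, -0.001], [-0.22, -0.976, -0.0], [-0.001, 0.0, -1.0]]
clock: 31.3
ee_pos: [0.5347, 0.3429, 0.0834]
eef_rot: [[0.976, -0.22, 0.001], [-0.22, -0.976, 0.001], [0.001, -0.001, -1.0]]
contact_force: [0.3, 0.6, -3.5]
width: 0.0602
finger_force: 24.9
[0.53454816 0.34267062 0.08292566] -12.710660320670316
to go mm [  0.15184369  -0.27062472 -53.92565994]
```

```bash
python3 -m jog '[0,0,-10,0,50,0,0,-20,0,50,0,0,-28,0,50,0,0,-32,0,50,0,0,-35,0,50,0,0,-37,0,50,0,0,-39,0,50,0,0,-40,0,50,0,0,-40,0,50]' 
python3 -m jog '[0,0,-1,0,50,0,0,-2,0,50,0,0,-3,0,50,0,0,-4,0,50,0,0,-4,0,50]'
```

```text
clock: 32.25
ee_pos: [0.5344, 0.3426, 0.0422]
eef_rot: [[0.975, -0.22, -0.0], [-0.22, -0.975, 0.0], [-0.0, -0.0, -1.0]]
contact_force: [0.3, 0.1, -3.8]
width: 0.0599
finger_force: 24.9
clock: 32.67
ee_pos: [0.5343, 0.3424, 0.0381]
eef_rot: [[0.975, -0.22, -0.0], [-0.22, -0.975, -0.0], [-0.0, 0.0, -1.0]]
contact_force: [-1.5, 0.1, -3.9]
width: 0.0601
finger_force: 24.9
```

No contact so far and it is past the rim. I'll carry on down.

```bash
python3 -m jog '[0,0,-1,0,50,0,0,-2,0,50,0,0,-3,0,50,0,0,-4,0,50,0,0,-5,0,50,0,0,-6,0,50,0,0,-6,0,50]' 
python3 -m jog '[0,0,-1,0,50,0,0,-2,0,50,0,0,-2,0,50,0,0,-2,0,50]'
```

```text
clock: 33.25
ee_pos: [0.5343, 0.3424, 0.032]
eef_rot: [[0.975, -0.22, -0.0], [-0.22, -0.975, -0.0], [-0.0, 0.0, -1.0]]
contact_force: [-0.6, -0.3, -5.0]
width: 0.0599
finger_force: 24.9
clock: 33.58
ee_pos: [0.5345, 0.3426, 0.0303]
eef_rot: [[0.975, -0.22, 0.0], [-0.22, -0.975, 0.0], [0.0, -0.0, -1.0]]
contact_force: [-0.3, 0.4, -3.9]
width: 0.0597
finger_force: 24.9
```

```bash
python3 -m jog '[0,0,-1,0,50,0,0,-1,0,50,0,0,-1,0,50]' | grep -E 'ee_p|force'
python3 -m jog '[0,0,-1,0,50,0,0,-1,0,50,0,0,-1,0,50]' | grep -E 'ee_p|force'
```

```text
ee_pos: [0.5343, 0.3426, 0.0299]
contact_force: [-2.1, -1.5, 1.0]
finger_force: 24.9
ee_pos: [0.5342, 0.3427, 0.0297]
contact_force: [-3.4, -1.0, 6.4]
finger_force: 25.0
```

The carton is seated: TCP is at 0.0297, against 0.0236 on the worktop plus 6 mm. I'll release and rise.

```bash
python3 -m jog '[0,0,1,0,50,0,0,1,0,50,0,0,1,0,76,0,0,1,0,76,0,0,1,0,76,0,0,1,0,76,0,0,1,0,76]' | grep -E 'ee_p|force|width'
python3 -m jog '[0,0,15,0,76,0,0,40,0,76,0,0,75,0,76,-20,0,110,0,76,-50,0,140,0,76,-80,0,160,0,76,-90,-20,170,0,76,-90,-20,170,0,76,-90,-20,170,0,76,-90,-20,170,0,76]' | grep -E 'ee_p|clock'
python3 - <<'E'
from h import *
np.set_printoptions(precision=4,suppress=True)
o=env.get_obs();w=save("wrist","n1.png");s=save("scene","n2.png");print(o["ee_pos"],o["eef_rot"])
for q in["carton_2_center"]:
    for r in env.spot_point(q,"scene"): print(r["position"],onz("scene",r["position"],.0225))
cv2.imwrite("pics/n.png",cv2.resize(np.hstack([w,s])[:,:,::-1],(800,300),interpolation=3))
E
```

```text
ee_pos: [0.5348, 0.3426, 0.0292]
contact_force: [-0.3, 0.3, 0.7]
width: 0.0758
finger_force: 0.0
clock: 35.5
ee_pos: [0.4452, 0.3225, 0.1988]
[0.4452 0.3225 0.1988] [[ 0.9753 -0.2211  0.0004]
 [-0.2211 -0.9753  0.0001]
 [ 0.0004 -0.0002 -1.    ]]
[399.6, 253.9] [ 0.3901 -0.0511  0.0225]
[290.3, 160.2] [ 0.8303 -0.0492  0.0225]
[366.8, 215.5] [ 0.5237 -0.074   0.0225]
```

View pics/n.png

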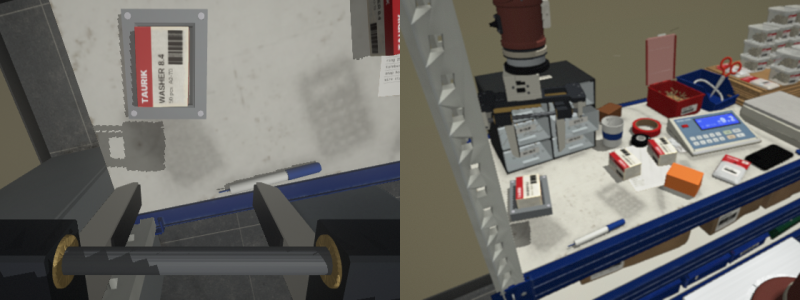

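The carton sits level inside the cradle at wrist (165,65). The two sound ones stand where they were, at scene (625,163) and (662,151) in the panel, and the bystanders haven't moved. I'm handing in.

```bash
python3 -c "
from workcell import env
print(env.job_done())"
```

```text
the job is handed in; nothing more can be done
None
```

The loose carton was the one nearest the cradle; it is seated right way up in the pocket, the two sound cartons are back where I found them, and the job is handed in at about 36 s on the clock, with no verdict returned.

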